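# Squash a slide in the screw press with one turn of the hand wheel

### The job

Load the slide and squash it: with your fingertips push the slide carriage of the small screw press by its upright plate all the way in to its stop under the foot, then push the hand wheel round by its upright handle, clockwise seen from above, through exactly one full turn, so that the foot presses on the slide and the handle is back where it started. Push gently and do not grip the plate or the handle, do not turn the wheel before the carriage is home, and leave the things standing round the press alone.

Things in the scene. Friction and masses are not known exactly. Their poses are not given: they have to be found in the camera images.
- squash_press: small bench screw press for microscope slides, fixed to the worktop: grey base 170 x 200 x 19 mm on rubber feet, two steel guide rails, white column and head arm behind (top at z = 142 mm), hand wheel on top. Origin on the worktop under the screw axis; its z axis is up, its x axis points from the screw axis to the column, its y axis points out along the carriage's run (the carriage is pushed towards -y). Base reaches from -63 to +107 mm in x, -96 to +104 mm in y
- push_plate: upright aluminium plate at the outer end of the dark steel slide carriage, 50 mm wide (x) x 7 mm thick (y) x 44 mm high; origin at the middle of its lower edge, 22 mm above the worktop, axes parallel to the press's. Push on its outer (+y) face, 20 to 66 mm above the worktop. 2 to 4 N move the carriage slowly; it stays where it is left. The carriage arm between plate and rails is 30 mm wide, top 31 mm above the worktop
- carriage (a joint): travel of the slide carriage in m: 0 = fully out, 0.060 = home, against a hard stop; starts at 0 to 0.015
- specimen_slide: glass microscope slide 76 x 26 mm with a cover glass, clipped on a sprung anvil in the carriage (it sinks 2 to 4.5 mm under the foot); origin at the middle of its underside, 36 mm above the worktop. It lies centred under the foot when the carriage is home
- handwheel (a joint): angle of the hand wheel in rad, growing clockwise seen from above, not wrapped: one turn is 2 pi more than at the start. Its stops are at -2.2 and 8.8, so it does not stop by itself at one turn. It turns about the press's vertical screw axis; about 2 to 5 N at the handle turn it, and it stays where it is left, without running on. One turn lowers the foot 6 mm. Start values differ (-1.2 to 1.2)
- handle_top (a point): top end of the wheel's upright handle, 233 mm above the worktop, 62 mm from the wheel's axis
- wheel_axis (a point): point on the wheel's axis (the press's screw axis) at the height of the rim's middle, 166 mm above the worktop. Aluminium rim of 15 mm round bar, outer diameter 139 mm, three spokes; rim's top at 174 mm, the boss under the handle reaches to 177 mm, the hub's screw head in the middle to 176 mm
- handle_grip: the handle: black revolving grip, 55 mm tall, 19 to 23 mm thick, round, standing upright on the rim at the end of one spoke, from 178 to 233 mm above the worktop; it spins freely on its pin. Origin at the middle of its lower end
- press_foot: round steel foot, 28 mm across, at the lower end of the screw spindle; 2 to 4 mm above the slide's level at the start (origin in the middle of its underside), pressing on it with about 4 to 9 N after one turn
- cover_box: cover-glass box 27 x 27 x 16 mm, white with a blue lid, standing loose in front of the press (press -x), origin under its middle; leave alone
- spare_box: second, all white cover-glass box 27 x 27 x 16 mm standing loose in front of the press, origin under its middle; leave alone
- tweezers: steel forceps 123 mm long, 11 mm wide and high, lying loose in front of the press, origin under their middle, long axis y; leave alone
- stain_bottle: brown dropper bottle, 44 mm across, 108 mm tall, standing loose on the far side of the press from the push plate (press -y), origin under its middle; leave alone

How it is judged (in metres and radians):
On the way, in this order (a step that is already met when the one before it is completed fails the run):
1. the carriage is pushed home to its stop while the wheel still stands as it was (value of joint carriage above 0.057 m and distance of handle_top from where it was at the start of the episode below 0.015 m), for 0.2 s.
2. the wheel is being pushed round by its handle, about half way or more (value of joint handwheel above 3 rad and contact force between the fingers and handle_grip above 0.3 N), for 0.05 s.
At the end, for the whole second after the job is handed in: The carriage is home (within 3 mm of its stop); the wheel has made one full turn clockwise and rests, its handle within 15 mm (about 14 degrees of wheel) of where it started; the foot presses on the slide with more than 1.5 N (all of step 1 and value of joint handwheel above 4.5 rad and not (velocity of joint handwheel above 0.05 rad/s) and not (velocity of joint handwheel below -0.05 rad/s) and contact force between press_foot and specimen_slide above 1.5 N); the robot touches nothing.
It fails at once if the wheel is turned before the carriage is home (value of joint carriage below 0.05 m and distance of handle_top from where it was at the start of the episode above 0.02 m).
It fails at once if the handle is gripped or forced (more than 35 N between the fingers and the handle) (contact force between the fingers and handle_grip above 35 N).
It fails at once if the push plate is gripped or forced (more than 35 N between the fingers and the plate) (contact force between the fingers and push_plate above 35 N).
It fails at once if a thing standing round the press (cover-glass boxes, forceps, brown bottle) is pushed more than 20 mm away or lifted (distance of any of cover_box, spare_box, tweezers, stain_bottle from where it was at the start of the episode above 0.02 m).
It also fails if it takes over 72 s, if anything falls off the work surface, if the arm or the gripper's body presses on something with over 40 N, if the wrist force passes 120 N, or if a joint passes its speed limit or range.

### The arm

A 6-joint arm with a two-finger parallel gripper is mounted at the origin on a cart in front of the work surface, level with it; the furniture and walls round the work are solid. World frame = base frame: x ahead of the robot, y to its left, z up, the work surface at z = 0. Lengths are in mm, angles in rad, forces in N, time in s.
With the tool pointing down it reaches from about 275 to 825 mm from the base axis. Payload 5.2 kg.
Tool frame: the origin (TCP) lies at the very end of the fingers, on their centre line; the grasp point (between the pads) lies 19 mm behind it; z points along the fingers, y is the direction in which the jaws open and shut (so a half turn about z gives the same grasp; the last joint's range is limited). The gripper opens to 93 mm and grips with 3 to 60 N. Pads are 15 mm wide; open, the fingers measure 128 mm over their backs; the gripper's body (75 mm by 188 mm) begins 65 mm behind the grasp point.
Start: joints at [-1.529, 0.259, 1.535, -0, 1.348, -0.203], TCP at [133.32, -533.602, 218.653] pointing down, gripper open.
Joint ranges: [-3.14, 3.14], [-0.91, 2.08], [0.19, 2.58], [-1.22, 4.36], [0.22, 2.71], [-3.12, 3.12]. Speed limits (rad/s): [2.57, 2.57, 3.14, 3.14, 3.14, 3.14].

### API

Orientations are given as [roll, pitch, yaw] about the fixed x, y, z axes, in that order (R = Rz(yaw) Ry(pitch) Rx(roll)).
In Python, from bench import robot gives the robot as it stands. The module is installed in compiled form; this text tells all that it offers. Calls block until the motion is done:
- robot.move_ptp(position, orientation): joint-space move of the TCP to a pose.
- robot.move_linear(position, ori=None, speed=150, f_stop=None): straight line of the TCP; ori=None keeps the orientation; speed is the mean speed in mm/s. With f_stop (N) it stops when the force on the tool has changed by that much, and returns True; else False.
- robot.move_j(angles): joint-space move.
- robot.move_gripper(opening): opening from 0.0 (shut) to 1.0 (fully open); the grip force is fixed at half the most; returns when the fingers have stopped.
- robot.sleep(seconds).
- robot.inverse_kinematics(position, orientation): joint angles nearest the present ones, or None.
- robot.get_image(name): name is "scene" or "side" or "wrist"; returns a dict with "img" (420x560x3 uint8, blue, green, red), "fovy" (degrees; the focal length in pixels is half the picture's height over the tangent of half this angle, whatever the lens; pixels are square), "cx", "cy" (the principal point, pixels), "k1" (the pictures are not rectified: a ray, as slopes to the right and down, at radius r is drawn at 1 + k1 r^2 times it, then the intrinsics apply), "eye" and "orientation" of the camera in the world. Camera axes: x right, y down, z forward; pixel columns grow to the right and rows downward; lengths in mm; the calibration is good to about 2 mm. A picture is of the moment at which its call begins. There is no depth.
A pose or a line that the arm cannot do raises robot.MotionError and nothing moves.
- robot.hand_in(): hands the job in, once; it reports no verdict.
Readings, each from a call of its own:
- robot.current_t(): time.
- robot.current_qpos(): joint angles.
- robot.current_joint_vel(): joint speeds.
- robot.current_joint_efforts(): joint torques, N m.
- robot.current_tcp_pos(): TCP position.
- robot.current_eef_rot(): TCP orientation.
- robot.current_contact_force(): force on the tool from outside, world axes, zero at the start.
- robot.current_ft_torque(): the same for the moment, N m.
- robot.current_gripper_width(): opening from 0.0 (shut) to 1.0 (fully open).
Only numpy, scipy, OpenCV 4.12 (cv2) and the standard library are available. Lean on these libraries where they do the work, as an engineer would, in place of code of your own. Each camera call takes 0.05 s, during which the arm holds its last target. There are 200 camera calls.

## Working session

There is one attempt and no reset: what is moved stays moved. The work goes in short steps, each a Python script; the robot and the scene stay as the last script left them, time stands still between calls to the robot, and variables do not carry over. Pictures are saved under pics/ and viewed, about 8 in all and at most 12, crops included, and the job is handed in when it is done.

```bash
mkdir -p pics; cat > h.py <<'E'
import numpy as np, cv2
from bench import robot
from scipy.spatial.transform import Rotation as R
def info(d):
    return {k:(np.round(v,4).tolist() if k!='img' else None) for k,v in d.items() if k!='img'}
def ray(d,u,v):
    f=d['img'].shape[0]/2/np.tan(np.radians(d['fovy'])/2)
    p=np.array([(u-d['cx'])/f,(v-d['cy'])/f]); q=p.copy()
    for _ in range(30): q=p/(1+d['k1']*(q@q))
    o=np.array(d['orientation'],float)
    M=o if o.shape==(3,3) else R.from_euler('xyz',o).as_matrix()
    r=M@np.array([q[0],q[1],1]); return np.array(d['eye'],float),r/np.linalg.norm(r)
def onz(d,u,v,z):
    e,r=ray(d,u,v); return e+r*(z-e[2])/r[2]
def tri(*obs):
    A=np.zeros((3,3));b=np.zeros(3);L=[]
    for d,u,v in obs:
        e,r=ray(d,u,v);P=np.eye(3)-np.outer(r,r);A+=P;b+=P@e;L.append((e,r))
    x=np.linalg.solve(A,b);return x,[np.linalg.norm(np.cross(x-e,r)) for e,r in L]
def proj(d,X):
    f=d['img'].shape[0]/2/np.tan(np.radians(d['fovy'])/2)
    M=R.from_euler('xyz',d['orientation']).as_matrix()
    c=M.T@(np.array(X)-d['eye']);p=c[:2]/c[2];p=p*(1+d['k1']*(p@p))
    return p*f+[d['cx'],d['cy']]
E
python3 - <<'E'
from h import *
import pickle
D={}
for n in('scene','side','wrist'):
    D[n]=robot.get_image(n);print(n,info(D[n]));cv2.imwrite(f'pics/{n}0.png',cv2.resize(D[n]['img'],(784,588)))
pickle.dump(D,open('d0.pkl','wb'));print(robot.current_eef_rot(),robot.current_t())
E
```

```text
scene {'fovy': 50.153, 'cx': 284.3559, 'cy': 211.0981, 'k1': -0.0679, 'eye': [-39.455, 346.9894, 706.409], 'orientation': [-2.2595, 0.0229, -2.0893]}
side {'fovy': 49.3, 'cx': 273.7558, 'cy': 207.3977, 'k1': -0.0166, 'eye': [-120.53, -367.8687, 527.9094], 'orientation': [-1.9991, -0.0177, -1.0624]}
wrist {'fovy': 59.0533, 'cx': 276.7911, 'cy': 207.899, 'k1': -0.0749, 'eye': [198.4658, -517.5811, 383.5159], 'orientation': [2.8946, 0.0012, -1.3254]}
[-3.14022338e+00 -2.83644236e-04  2.44791521e-01] 0.15
```

View pics/scene0.png

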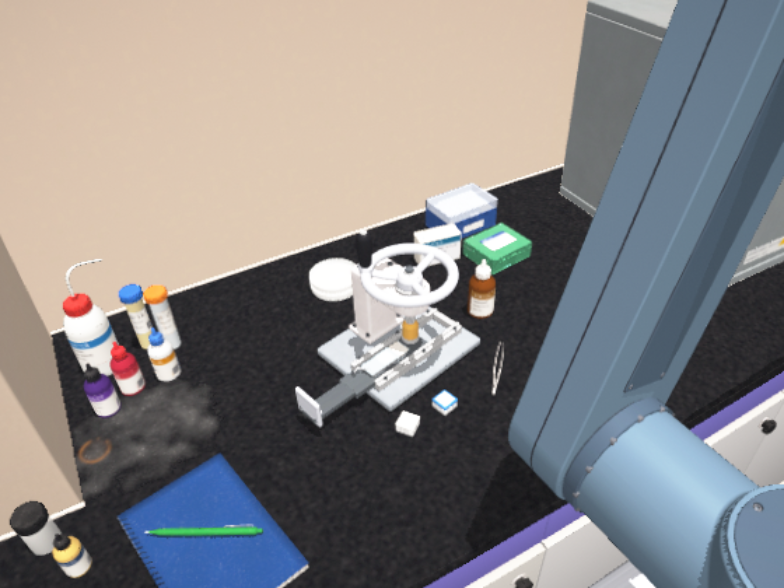

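View pics/side0.png

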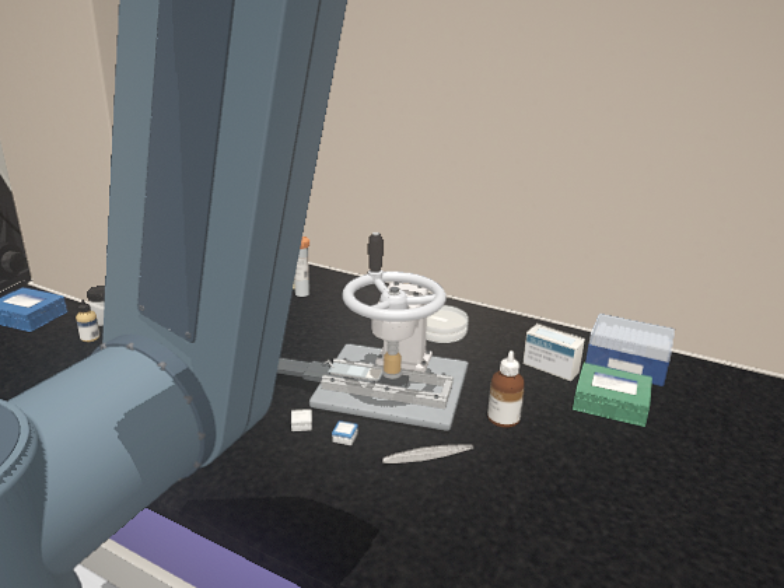

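Scene view: rim centre about (409,275), black handle top (364,233), plate about (310,405) in the 1.4x picture. Side view: rim centre (394,297), handle top (375,236). The bottle, boxes and forceps are clear to see in both.

```bash
python3 - <<'E'
from h import *
import pickle
D=pickle.load(open('d0.pkl','rb'));S,T=D['scene'],D['side'];s=1.4
r=lambda x:np.round(x,1).tolist()
x,e=tri((S,408.5/s,275.5/s),(T,394.5/s,297/s));print('axis',r(x),r(e),r(onz(S,408.5/s,275.5/s,166)),r(onz(T,394.5/s,297/s,166)))
x,e=tri((S,364/s,232/s),(T,375.5/s,235/s));print('htop',r(x),r(e))
x,e=tri((S,366/s,265/s),(T,376/s,272/s));print('hbot',r(x),r(e))
for p in [(319,350),(390,404),(480,341)]:print('baseS',r(onz(S,p[0]/s,p[1]/s,19)))
for p in [(317,400),(453,419),(467,360),(345,346)]:print('baseT',r(onz(T,p[0]/s,p[1]/s,19)))
c=S['img'][255:315,205:300];a=cv2.resize(c,None,fx=6,fy=6,interpolation=cv2.INTER_CUBIC)
cv2.imwrite('pics/plate.png',a)
E
```

```text
axis [573.9, -5.7, 160.8] [0.1, 0.1] [568.0, -2.3, 166.0] [564.3, -10.7, 166.0]
htop [607.8, 43.5, 231.2] [1.3, 1.3]
hbot [609.4, 43.0, 174.7] [0.8, 0.8]
baseS [641.7, 119.1, 19.0]
baseS [488.4, 77.2, 19.0]
baseS [528.6, -107.9, 19.0]
baseT [489.8, 67.2, 19.0]
baseT [545.3, -113.7, 19.0]
baseT [698.0, -71.0, 19.0]
baseT [638.0, 114.8, 19.0]
```

View pics/plate.png

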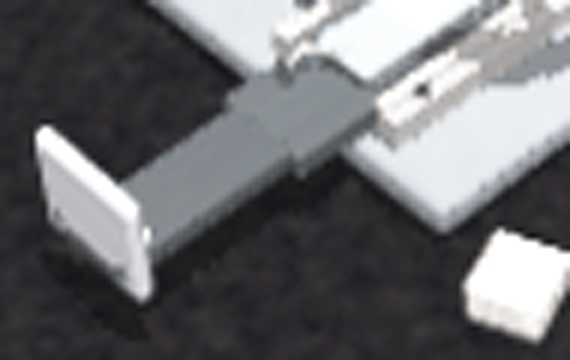

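```bash
python3 - <<'E'
from h import *
import pickle
D=pickle.load(open('d0.pkl','rb'));S=D['scene']
r=lambda x:np.round(x,1).tolist()
for p,z in [((37,130),66),((137,208),66),((142,300),22),((50,215),22)]:print('plate',r(onz(S,p[0]/6+205,p[1]/6+255,z)))
print([robot.inverse_kinematics(p,[np.pi,0,1.83]) for p in ([300,-250,380],[540,100,390])])
robot.move_ptp([300,-250,390],[np.pi,0,1.0]);robot.move_ptp([540,60,400],[np.pi,0,1.83])
D['w1']=robot.get_image('wrist');print(info(D['w1']),robot.current_t(),robot.current_qpos())
robot.move_ptp([600,-60,400],[np.pi,0,1.83]);D['w2']=robot.get_image('wrist')
pickle.dump(D,open('d0.pkl','wb'))
cv2.imwrite('pics/w12.png',np.hstack([cv2.resize(D[k]['img'],(800,600))[:,:] for k in ('w1',)]))
cv2.imwrite('pics/w2.png',cv2.resize(D['w2']['img'],(800,600)))
E
```

```text
plate [544.6, 192.6, 66.0]
plate [498.4, 178.3, 66.0]
plate [499.2, 181.2, 22.0]
plate [547.3, 192.9, 22.0]
[array([-0.98241973, -0.10427324,  1.5493931 ,  0.        ,  1.6964728 ,
       -1.2416234 ]), array([-0.02003852,  0.20333561,  1.19968439,  0.        ,  1.73857265,
       -0.27924219])]
{'fovy': 59.0533, 'cx': 276.7911, 'cy': 207.899, 'k1': -0.0749, 'eye': [522.7919, 123.4626, 565.4299], 'orientation': [2.8941, 0.0011, 0.2579]} 3.0417 [-9.69625049e-02  1.92190683e-01  1.19011842e+00 -4.69197466e-04
  1.75920568e+00 -3.53961408e-01]
```

View pics/w12.png

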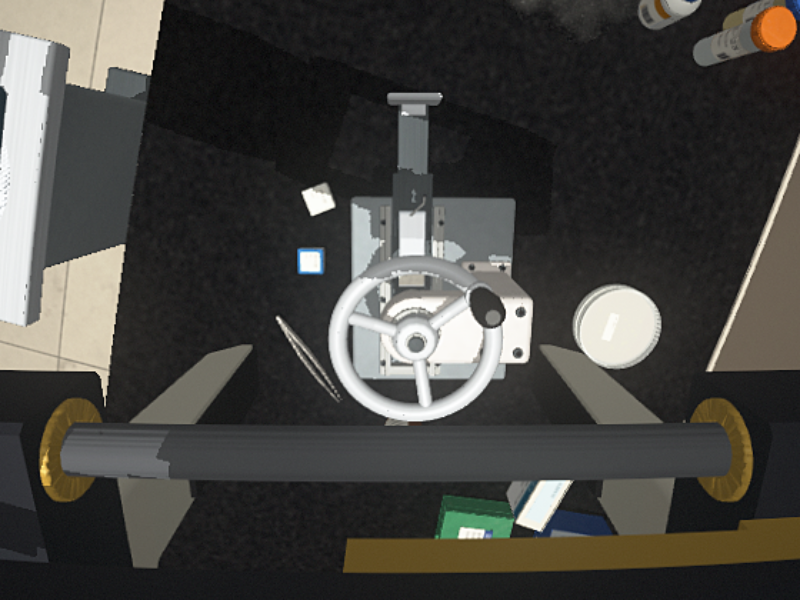

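View pics/w2.png

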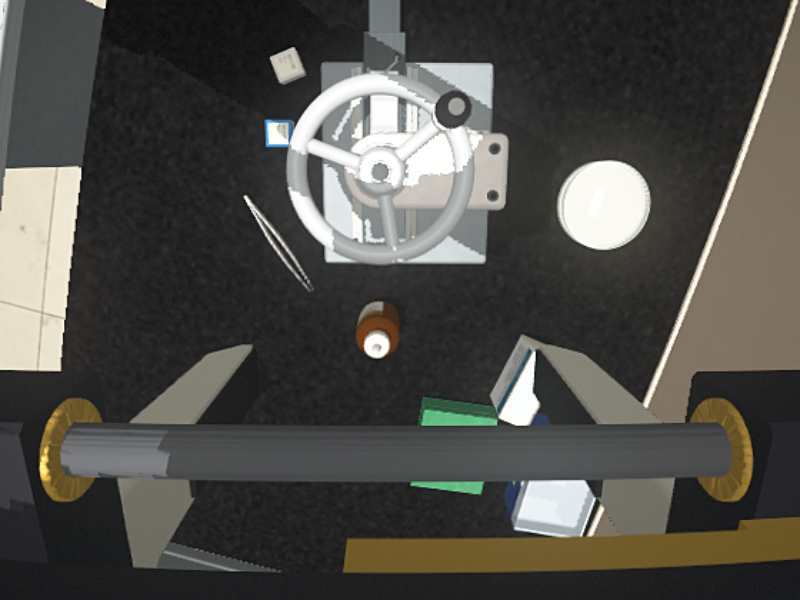

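Wrist views: hub screw at (415,344) and (381,171), handle top at (492,317) and (456,106), plate outer edge (388..442,95), base upper corners (351,197) and (515,199) in the first view.

```bash
python3 - <<'E'
from h import *
import pickle
D=pickle.load(open('d0.pkl','rb'));A,B=D['w1'],D['w2'];s=1/0.7
S,T=D['scene'],D['side']
r=lambda x:np.round(x,1).tolist()
x,e=tri((A,415/s,344/s),(B,381/s,171/s));print('hub',r(x),r(e), r(onz(A,415/s,344/s,176)),r(onz(B,381/s,171/s,176)))
x,e=tri((A,492/s,317/s),(B,456/s,106/s));print('htop',r(x),r(e),r(onz(A,492/s,317/s,233)),r(onz(B,456/s,106/s,233)))
x,e=tri((A,492/s,317/s),(B,456/s,106/s),(S,364/1.4,233/1.4),(T,375.5/1.4,236/1.4));print('htop4',r(x),r(e))
a,b=onz(A,388/s,95/s,66),onz(A,442/s,95/s,66);print('plate',r(a),r(b),np.linalg.norm(a-b),r((a+b)/2))
x1,e=tri((A,388/s,95/s),(S,227.8,289.7));x2,e2=tri((A,442/s,95/s),(S,211.2,276.7));print(r(x1),r(e),r(x2),r(e2))
P=[onz(A,351/s,197/s,19),onz(A,515/s,199/s,19)];Q=[onz(B,*np.array(p)/s,19) for p in((321,64),(493,64),(326,263),(485,263))]
print([r(p) for p in P+Q])
for v in (P[1]-P[0],Q[1]-Q[0],Q[3]-Q[2],b-a):print(np.degrees(np.arctan2(v[1],v[0])))
for u,v in((317,198),(310,261),(331,400)):print(r(onz(A,u/s,v/s,10)))
E
```

```text
hub [572.7, -4.7, 173.8] [0.8, 0.8] [571.8, -4.3, 176.0] [573.5, -4.3, 176.0]
htop [608.6, 45.3, 232.9] [0.2, 0.2] [608.5, 45.2, 233.0] [608.8, 45.3, 233.0]
htop4 [608.9, 44.4, 229.3] [0.5, 1.4, 1.7, 1.4]
plate [500.4, 180.1, 66.0] [547.2, 192.6, 66.0] 48.41300506807144 [523.8, 186.4, 66.0]
[499.9, 179.2, 64.8] [1.2, 1.2] [547.1, 192.4, 63.5] [0.5, 0.5]
[[486.8, 79.9, 19.0], [649.3, 121.0, 19.0], [487.8, 77.4, 19.0], [649.5, 120.1, 19.0], [537.4, -113.1, 19.0], [698.6, -70.7, 19.0]]
14.205306358786585
14.790231369682935
14.74122030785143
14.890185997840511
[452.3, 69.2, 10.0]
[459.8, 2.6, 10.0]
[517.8, -148.5, 10.0]
```

```bash
cat >> h.py <<'E'
AX=np.array([572.7,-4.5]);TH=np.radians(14.7);XH=np.array([np.cos(TH),np.sin(TH)]);YH=np.array([-XH[1],XH[0]])
def W(x,y,z): return list(AX+x*XH+y*YH)+[z]
def inP(p): d=np.array(p[:2])-AX; return np.round([d@XH,d@YH,p[2]],1).tolist()
E
python3 - <<'E'
from h import *
o=[np.pi,0,TH+np.pi/2]
robot.move_gripper(0.0)
robot.move_ptp(W(0,235,300),o);robot.move_ptp(W(0,235,90),o);robot.move_linear(W(0,235,44))
print(robot.current_t(),robot.current_contact_force())
print(robot.move_linear(W(0,207,44),speed=60,f_stop=10),inP(robot.current_tcp_pos()),robot.current_contact_force())
print(robot.move_linear(W(0,136,44),speed=30,f_stop=11),inP(robot.current_tcp_pos()),robot.current_contact_force(),robot.current_t())
E
```

```text
7.6417 [ 0.66124985 -0.77529875 -0.11530377]
False [-0.0, 206.5, 44.0] [-0.64655181  0.35636501  0.82789891]
True [-0.6, 156.5, 43.6] [0.97262967 2.0806563  1.48627754] 9.8333
```

```bash
python3 - <<'E'
from h import *
for k in range(2):
  print(robot.move_linear(W(0,150,44),speed=12,f_stop=10),inP(robot.current_tcp_pos()),robot.current_contact_force(),robot.current_t())
robot.sleep(.3)
print(inP(robot.current_tcp_pos()),robot.current_contact_force())
robot.move_linear(W(0,190,44),speed=100)
robot.move_linear(W(0,190,250),speed=250)
robot.move_ptp(W(0,62,400),[np.pi,0,TH+np.pi/2])
A=robot.get_image('wrist');cv2.imwrite('pics/w3.png',cv2.resize(A['img'],(800,600)));print(robot.current_t())
for p in (W(0,137,66),W(-25,145,66),W(25,145,66)): print(np.round(proj(A,p)/.7))
import pickle;pickle.dump(A,open('w3.pkl','wb'))
E
```

```text
True [-1.2, 156.6, 43.1] [ 0.66594015 -0.09282392  0.34103159] 10.2
True [-1.8, 156.7, 42.6] [-0.03927803  1.44950715  0.23674521] 10.5417
[-2.2, 156.8, 42.3] [-0.34697242  0.32163359 -0.47424721]
13.1583
[397. 156.]
[370. 147.]
[425. 147.]
```

View pics/w3.png

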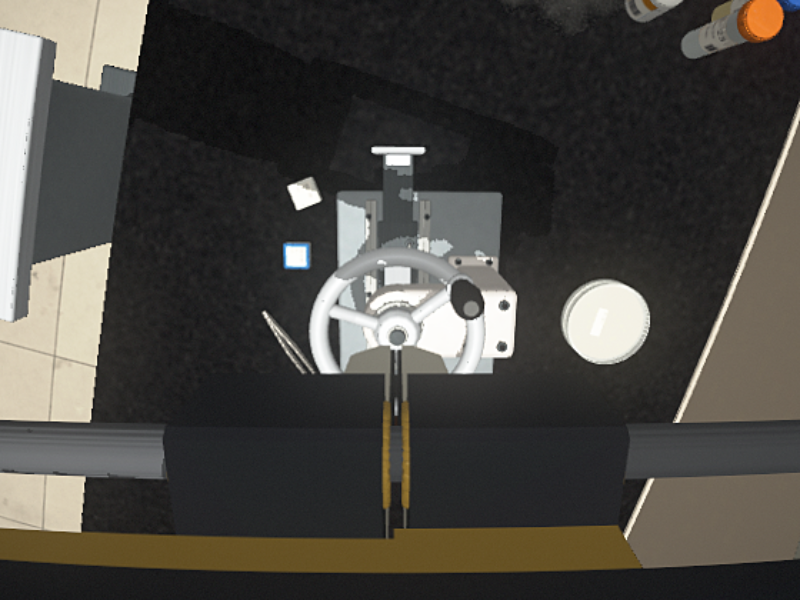

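Plate edge now at row 147 (travel about 52 mm), wheel and handle unmoved. I'll confirm that the slide sits under the foot.

```bash
python3 - <<'E'
from h import *
S=robot.get_image('scene');T=robot.get_image('side')
a=S['img'][170:310,210:350];b=T['img'][160:310,190:340]
cv2.imwrite('pics/c4.png',np.hstack([cv2.resize(x,(400,400),interpolation=cv2.INTER_CUBIC) for x in(a,b)]))
for n,d,o,f in(('S',S,(210,170),400/140),('T',T,(190,160),400/150)):
  for p in (W(-13,38,37),W(13,38,37),W(-13,-38,37),W(0,0,40)): print(n,np.round((proj(d,p)-o)*f))
from numpy import pi
for c in np.radians(np.arange(0,-361,-45)):
  ph=np.radians(54)+c
  q=robot.inverse_kinematics([*(AX+62*np.array([np.cos(ph),np.sin(ph)])),200],[pi,0,(ph-pi/2+pi)%(2*pi)]);print(round(np.degrees(ph)),None if q is None else np.round(q[[0,5]],2))
E
```

```text
S [211. 241.]
S [187. 224.]
S [282. 191.]
S [235. 204.]
T [185. 290.]
T [194. 273.]
T [284. 306.]
T [239. 285.]
54 [-0.11 -1.05]
9 [-0.17 -0.32]
-36 [-0.24  0.38]
-81 [-0.3   1.11]
-126 [-0.31  1.89]
-171 [-0.25  2.74]
-216 [-0.15 -2.67]
-261 [-0.1  -1.82]
-306 [-0.11 -1.05]
```

View pics/c4.png

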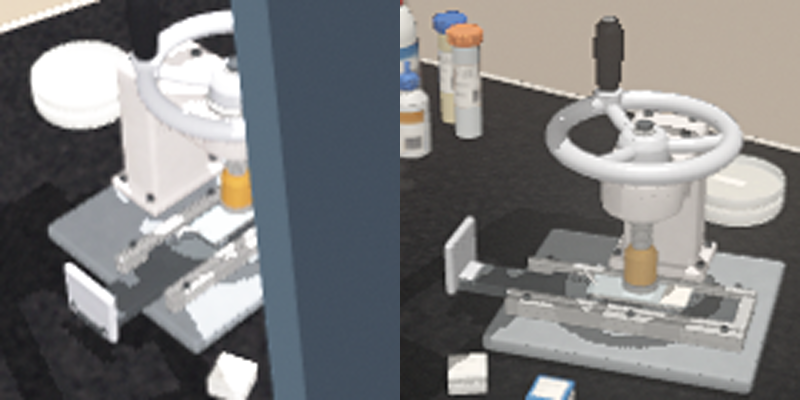

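Side crop: slide spans columns 585–700 with the foot over its middle at 640, so the carriage is home. Now the wheel, in two strokes.

```bash
cat >> h.py <<'E'
def pose(phd,d,z,flip):
    p=np.radians(phd);er=np.array([np.cos(p),np.sin(p)]);t=np.array([-er[1],er[0]])
    yaw=p+np.pi/2+(np.pi if flip else 0);yaw=(yaw+np.pi)%(2*np.pi)-np.pi
    return list(AX+62*er+d*t)+[z],[np.pi,0,yaw]
def stroke(a,b,d,flip,z=193,speed=50):
    n=int(np.ceil(abs(b-a)/15))
    for p in np.linspace(a,b,n+1)[1:]:
        q,o=pose(p,d,z,flip);hit=robot.move_linear(q,o,speed=speed,f_stop=20)
        f=robot.current_contact_force();print(round(p),hit,np.round(f,1),round(robot.current_t(),1))
        if hit: return False
    return True
E
python3 - <<'E'
from h import *
q,o=pose(54,45,300,False)
robot.move_ptp(q,o);print(robot.current_qpos()[5])
robot.move_linear(pose(54,45,193,False)[0],speed=120)
print(robot.move_linear(pose(54,24,193,False)[0],speed=40,f_stop=12),robot.current_contact_force(),robot.current_t())
if stroke(54,-135,21.5,False):
    robot.move_linear(pose(-135,45,193,False)[0],speed=100)
    robot.move_linear(pose(-135,45,270,False)[0],speed=150)
    T=robot.get_image('side');cv2.imwrite('pics/c5.png',T['img']);print(robot.current_t(),robot.current_qpos())
E
```

```text
-1.0079276715028886
False [-0.38110832  0.3911025  -0.47842168] 15.6417
39 False [-0.5  0.2  0.1] 16.2
25 False [1.1 0.1 0.2] 16.7
10 False [0.8 0.3 0.2] 17.1
-4 False [ 0.4 -0.3  0.3] 17.6
-19 False [ 0.9  1.  -0.1] 18.1
-33 False [ 0.5 -0.   0.5] 18.6
-48 False [-0.5  0.3 -0.4] 19.1
-62 False [ 0.3 -0.3 -0. ] 19.6
-77 False [ 0.8 -0.1 -0.3] 20.0
-91 False [-0.6  0.7 -0.6] 20.5
-106 False [-0.3 -0.4  0.3] 21.0
-120 False [-0.4 -0.   0.6] 21.5
-135 False [0.  0.1 0.5] 22.0
23.075 [-3.38725665e-01  2.60568352e-01  1.41034994e+00  4.77308959e-05
  1.47291230e+00  2.01721095e+00]
```

```bash
python3 - <<'E'
from h import *
d=robot.get_image('side');x=cv2.imread('pics/c5.png')[140:340,150:430];cv2.imwrite('pics/c5b.png',cv2.resize(x,(784,560)))
for p in(54,-135): print(p,np.round((proj(d,pose(p,0,233,0)[0])-[150,140])*2.8))
E
```

```text
54 [330.  73.]
-135 [399. 137.]
```

View pics/c5b.png

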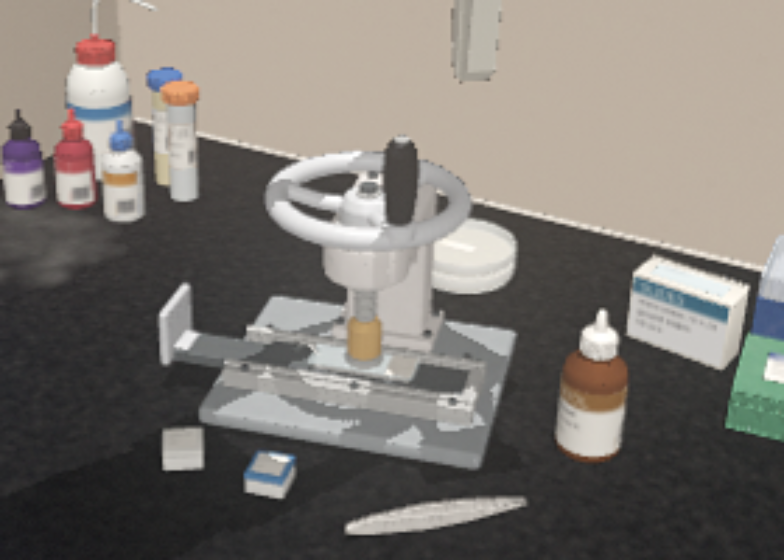

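Handle pushed to (401,140), predicted (399,137), so the offset is right. Second stroke.

```bash
python3 - <<'E'
from h import *
robot.move_ptp(*pose(-135,45,270,True));print(robot.current_qpos()[5])
robot.move_linear(pose(-135,45,193,True)[0],speed=120)
print(robot.move_linear(pose(-135,24,193,True)[0],speed=40,f_stop=12))
if stroke(-135,-306,21.5,True):
    robot.sleep(.3)
    robot.move_linear(pose(-306,50,193,True)[0],speed=100)
    robot.move_linear(pose(-306,50,270,True)[0],speed=150)
    robot.move_ptp([540,60,400],[np.pi,0,1.83]);A=robot.get_image('wrist')
    cv2.imwrite('pics/w6.png',cv2.resize(A['img'],(800,600)))
    for p in(54,):print(np.round(proj(A,pose(p,0,233,0)[0])/.7))
print(robot.current_t())
E
```

```text
-1.123925176488572
False
-149 False [-0.1  0.  -0.5] 27.8
-164 False [-0.1  0.7  0.3] 28.2
-178 False [-0.4  1.1  0.9] 28.7
-192 False [ 0.2 -0.6 -1. ] 29.2
-206 False [0.2 0.4 1. ] 29.7
-220 False [ 0.2 -0.1 -0.9] 30.1
-235 False [0.5 0.2 0.3] 30.6
-249 False [0.3 0.3 0.5] 31.1
-263 False [-0.6 -1.6 -0.5] 31.6
-278 False [-0.8 -0.2  1.1] 32.0
-292 False [-0.9  0.5  0.2] 32.5
-306 False [-0.1 -0.2  0.6] 33.0
[493. 319.]
36.575
```

View pics/w6.png

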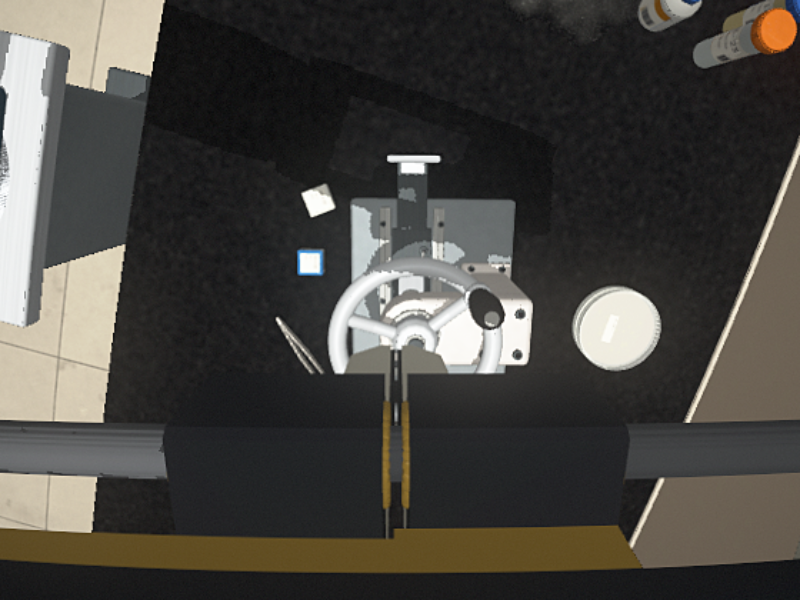

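The handle top is at (491,318), against (492,317) at the start. The boxes have not moved, the forceps' visible end is where it was, and the robot is clear of everything.

```bash
python3 - <<'E'
from h import *
print(robot.current_contact_force(),robot.hand_in())
E
```

```text
the job is handed in; nothing more can be done
[-0.01926505  0.29092331 -1.09965052] None
```

The carriage is home, the wheel has made one clockwise turn, and I handed the job in at about 37 s of the 72 s allowed. The hand-in gives no verdict.

- **Carriage:** I pushed it in by its plate with closed fingers, about 52 mm, until it stopped. Two further 10 N pushes did not move it. The side view showed the slide centred under the foot, and the wheel had not moved.
- **Wheel:** I pushed the handle round in two strokes, lifting clear halfway to turn the gripper round. Neither stroke reached the 20 N force stop.
- **Last picture:** The handle top is within about 2 pixels (about 1 mm) of where it started, and the plate is still in. The boxes are unmoved and the robot is clear of everything. The forceps were partly hidden, but the part in view had not moved. The bottle was out of view; it stood undisturbed at the halfway picture.

**Not confirmed directly:**
- **Foot force:** there is no reading for it, so it follows only from the full turn.
- **Push forces:** the readings after each push were close to zero, so the only evidence that I pushed gently is that the force stops did not trip during the wheel strokes.

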